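# Clip the visitor badge onto the sign-in board

### The arm

A 6-joint arm with a two-finger parallel gripper is mounted at the origin on the work surface. World frame = base frame: x ahead of the robot, y to its left, z up, the work surface at z = 0. Lengths are in m, angles in rad, forces in N, time in s.
With the tool pointing down it reaches from about 0.35 to 0.8 m from the base axis. Payload 7.3 kg.
Tool frame: the origin (TCP) lies between the finger pads; the fingertips stand 25 mm ahead of it and the grasp point (between the pads) lies 6 mm ahead of it (r.tip_extent is the distance from the TCP to the fingertips, in m); z points along the fingers, y is the line along which they close (so a half turn about z gives the same grasp; the last joint's range is limited). The gripper opens to 85 mm and grips with 20 to 120 N. Pads are 22 mm wide; open, the fingers measure 114 mm over their backs; the gripper's body (76 mm by 85 mm) begins 54 mm behind the grasp point. The pads swing forward as they close: fully open they stand 13 mm farther back than shut.
Start: joints at [1.027, 0.342, 1.524, -0, 1.275, -0.146], TCP at [0.203, 0.484, 0.256] pointing down, gripper open.
Joint ranges: [-2.53, 2.53], [-0.77, 2.02], [0.04, 2.7], [-1, 4.14], [0.28, 2.66], [-3.11, 3.11]. Speed limits (rad/s): [2.57, 2.57, 3.14, 3.14, 3.14, 3.14].

### API

Orientations are given as a unit quaternion [x, y, z, w].
In Python, from workcell import r, command_gripper, optics gives the robot as it stands. The module is installed in compiled form; this text tells all that it offers. Calls block until the motion is done:
- r.reach(position, orientation): joint-space move of the TCP to a pose.
- r.move_straight(position, orientation=None, speed=0.15, max_force=None): straight line of the TCP; orientation=None keeps the orientation; speed is the mean speed in m/s. With max_force (N) it stops when the force on the tool has changed by that much, and returns True; else False.
- r.movej(angles): joint-space move.
- command_gripper(opening, force=None): finger opening in m; force is the grip in N (None keeps the last); returns when the fingers have stopped.
- r.hold(seconds).
- r.solve_ik(position, orientation): joint angles nearest the present ones, or None.
- r.read_state(): the state.
- optics.get_image(name): name is "side" or "top"; returns (picture, depth): 384x512x3 uint8, red, green, blue; 384x512 float32, m along the optical axis (not along the pixel's ray), 0 where there is no reading.
- optics.camera_model(name): a dict with "K" (3x3 intrinsics, pixels), "R" (3x3) and "t" (3): a world point X has camera coordinates R X + t. Camera axes: x right, y down, z forward; pixel columns grow to the right and rows downward; lengths in m; the calibration is good to about 2 mm. A picture is of the moment at which its call begins. camera_model takes no time and is no camera call.
A pose or a line that the arm cannot do raises r.PlanningError and nothing moves.
- r.finish_job(): hands the job in; it is judged then, once.
The state is a dict: "time_s": time; "joint_positions": joint angles; "dq": joint speeds; "tau": joint torques, N m; "eef_pos": TCP position; "eef_rot": TCP orientation; "contact_force": force on the tool from outside, world axes, zero at the start; "torque": the same for the moment, N m; "grip_width": finger opening in m; "grip_force": force on a finger pad.
Only numpy, scipy, OpenCV 4.12 (cv2) and the standard library are available. Lean on these libraries where they do the work, as an engineer would, in place of code of your own. Each camera call takes 0.05 s, during which the arm holds its last target. There are 200 camera calls.

### The job

Get the sign-in board ready for the next visitor: with one fingertip press and hold the clip's thumb lever down so that its jaw opens, and while it is held push the blue badge along the board with the other fingertip, straight under the jaw until it is fully home against the clip's base. Then let the lever up so that the jaw grips the badge, and take the hand away. Do not lift the badge off the board at any time, and leave the other things on the desk as they stand.

Things in the scene. Friction and masses are not known exactly. Their poses are not given: they have to be found in the camera images.
- board: Brown sign-in board with a white form, screwed to the desk. Origin on the desk, straight below the middle of the shut jaw's lip. x points from the writing end to the steel clip at the far end; the board spans x = -205 to +24 mm, y = +-80 mm, its upper face 10 mm above the desk. The jaw's lip, 88 mm wide in y and 3 mm thick, rests on the board at x = 0 to 3 mm when shut.
- clip_stop (a point): Middle of the upper front edge of the clip's fixed base, the stop for what is pushed under the jaw: board x = +12 mm, 5 mm above the board's face, 92 mm wide in y. The clip turns about a pivot along y at board x = +18 mm, 8 mm above the board's face, held by ears at y = +-50 mm (12 mm tall).
- clip (a joint): Turn of the sprung clip (jaw and thumb lever are one piece), rad: 0 = shut, grows as the lever is pressed, 0.52 = stop. The lip is 6 mm above the board at 0.31, 8 mm at 0.41, 10 mm at 0.52. It springs back by itself; 4 to 9 N on the plate hold it down. A shut jaw does not give way to a badge pushed against it. Shut, the lever rises at 30 degrees, its end 22 mm above the board's face.
- thumb_plate (a point): Middle of the upper face of the lever's thumb plate, 32 mm long by 66 mm wide (in y); it moves with the lever. With the lever fully down the plate is level, 1 mm above the height of the board's face, from board x = +27 to +59 mm, and this point is at x = +44 mm; shut, it is tilted 30 degrees and this point is about 15 mm above the board's face.
- badge: Blue hard-plastic visitor badge with a white insert, 36 mm (its x) by 70 mm (its y) by 6 mm thick, 30 g, lying loose and flat on the board before the jaw, somewhat askew; origin at the centre of its underside, x roughly towards the clip. Fully home its front edge meets the clip's base, so that its origin is at board x = -6 mm.
- stamp: Hand stamp with a black knob, 30 x 42 mm, 53 mm tall, standing on the writing end of the board. Leave alone.
- stapler: Red and black stapler, 135 x 34 mm, 55 mm tall, beside the board. Leave alone.
- notes: Yellow and pink block of sticky notes, 76 x 76 mm, 28 mm tall, beside the clip. Leave alone.
- glue_stick: Upright glue stick, 27 mm across, 92 mm tall, beside the clip. Leave alone.
- tape_dispenser: Blue tape dispenser, 150 x 56 mm, 94 mm tall, beside the board. Leave alone.
There are look-alikes about, which are no part of the job. Several things have the shape of the badge; the one meant has the colours described above.

How it is judged:
On the way, in this order (a step that is already met when the one before it is completed fails the run):
1. a finger holds the lever down, jaw open, the badge still in front of it (value of joint clip above 0.325 rad and contact force between the fingers and board above 0.5 N and x of badge in the frame of board below -0.014 m), for 0.1 s.
2. with the lever still held down, the badge is pushed under the open jaw (value of joint clip above 0.325 rad and contact force between the fingers and board above 0.5 N and x of badge in the frame of board above -0.0115 m), for 0.05 s.
At the end, for the whole second after the job is handed in: The badge lies flat and still on the board under the jaw, within 3.5 mm of the clip's base, square to the board within 0.1 rad and within 30 mm of its middle line, and the jaw rests on it (clip at 0.25 to 0.36 rad) (x of badge in the frame of board above -0.0095 m and y of badge in the frame of board between -0.03 and 0.03 m and angle between the x axis of badge and the x axis of board, either way round below 0.1 rad and z of badge in the frame of board below 0.013 m and angle between badge's own z axis and vertical below 0.06 rad and value of joint clip between 0.25 and 0.36 rad and linear speed of badge below 0.01 m/s); the robot touches nothing.
It fails at once if the badge is lifted off the board or tipped up (z of badge in the frame of board above 0.022 m or angle between badge's own z axis and vertical above 0.3 rad).
It fails at once if another thing on the desk is shifted by more than 20 mm or tipped over (distance of any of stamp, stapler, notes, glue_stick, tape_dispenser from where it was at the start of the episode above 0.02 m or angle between any of stamp, glue_stick's own z axis and vertical above 0.5 rad).
It also fails if it takes over 43 s, if anything falls off the work surface, if the arm or the gripper's body presses on something with over 40 N, if the wrist force passes 120 N, or if a joint passes its speed limit or range.

## Working session

There is one attempt and no reset: what is moved stays moved. The work goes in short steps, each a Python script; the robot and the scene stay as the last script left them, time stands still between calls to the robot, and variables do not carry over. Pictures are saved under pics/ and viewed, at most 10 in all, crops included, and the job is handed in when it is done.

```bash
mkdir -p pics; python3 - <<'E'
from workcell import r, optics
import cv2,numpy as np
for n in("top","side"):
    p,d=optics.get_image(n); np.savez(f"pics/{n}0.npz",p=p,d=d)
    cv2.imwrite(f"pics/{n}0.png",cv2.resize(p[...,::-1],(800,600)))
    c=optics.camera_model(n); print(n,c["K"].round(1).tolist(),(-c["R"].T@c["t"]).round(3),c["R"].round(2).tolist())
s=r.read_state(); print(s["eef_rot"],s["grip_width"],s["time_s"],r.tip_extent)
E
```

```text
top [[349.1, 0.0, 248.4], [0.0, 349.1, 196.6], [0.0, 0.0, 1.0]] [0.458 0.063 0.838] [[-0.01, -1.0, -0.03], [-0.99, 0.01, -0.14], [0.14, 0.03, -0.99]]
side [[418.0, 0.0, 253.5], [0.0, 418.0, 195.2], [0.0, 0.0, 1.0]] [ 0.423 -0.636  0.478] [[0.97, -0.22, -0.0], [-0.11, -0.49, -0.87], [0.19, 0.85, -0.5]]
[ 1.97580936e-01  9.80286325e-01 -6.65050261e-04 -2.30425924e-04] 0.08563593198705705 0.1 0.025
```

View pics/top0.png

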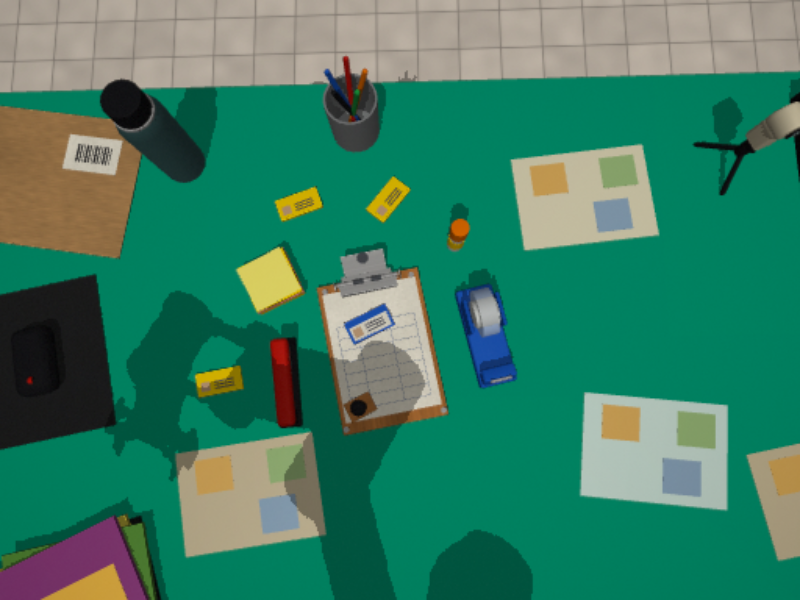

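View pics/side0.png

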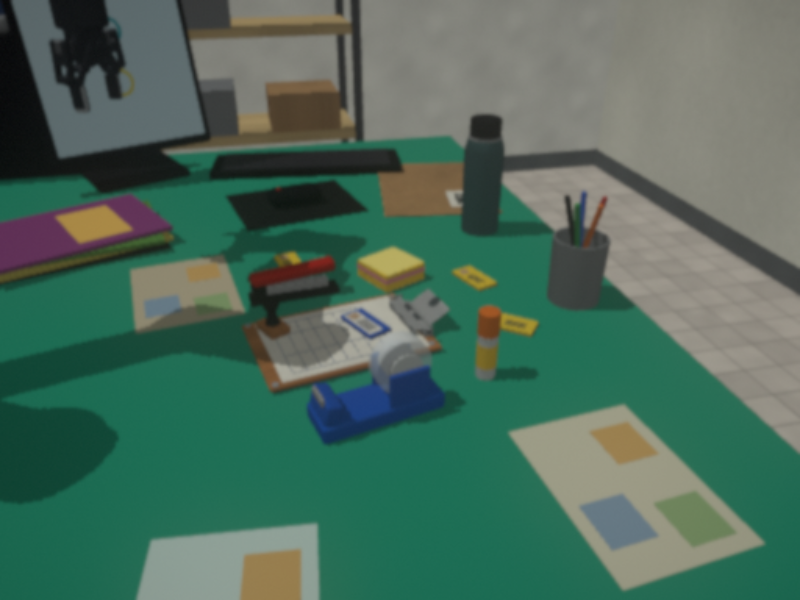

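The top view shows the board near (382,350), with the blue/white badge at (370,324) in front of the clip at (365,272). The look-alikes are yellow badges at (299,203), (388,199) and (219,381). Only the one on the board is blue with a white insert. I'll measure it and confirm in a crop.

```bash
cat > h.py <<'E'
import numpy as np,cv2
from workcell import r,optics,command_gripper
def cast(n,uv,z):
    c=optics.camera_model(n); C=-c["R"].T@c["t"]
    uv=np.asarray(uv,float).reshape(-1,2)
    d=np.c_[uv,np.ones(len(uv))]@np.linalg.inv(c["K"]).T@c["R"]
    return C+d*((z-C[2])/d[:,2])[:,None]
def proj(n,X):
    c=optics.camera_model(n); p=(np.atleast_2d(X)@c["R"].T+c["t"])@c["K"].T
    return p[:,:2]/p[:,2:]
def blue(p):
    h=cv2.cvtColor(p,cv2.COLOR_RGB2HSV); return cv2.inRange(h,(105,110,50),(130,255,255))
def badge(n,p,roi):
    x0,y0,x1,y1=roi; m=np.zeros(p.shape[:2],np.uint8); m[y0:y1,x0:x1]=blue(p)[y0:y1,x0:x1]
    cs,_=cv2.findContours(m,cv2.RETR_EXTERNAL,cv2.CHAIN_APPROX_NONE); c=max(cs,key=cv2.contourArea)
    X=cast(n,cv2.convexHull(c),.016)[:,:2]
    return cv2.minAreaRect((X*1000).astype(np.float32))
E
python3 - <<'E'
from h import *
p=np.load("pics/top0.npz")["p"]; q=np.load("pics/side0.npz")["p"]
print(badge("top",p,(215,190,260,225)),badge("side",q,(212,190,255,220)))
# board: non-green
x0,y0,x1,y1=196,165,290,282
h=cv2.cvtColor(p,cv2.COLOR_RGB2HSV); g=cv2.inRange(h,(68,120,20),(92,255,255))
m=np.zeros_like(g); m[y0:y1,x0:x1]=255-g[y0:y1,x0:x1]
n,l,s,_=cv2.connectedComponentsWithStats(m); k=l[207,235]; print(s[k])
m=(l==k).astype(np.uint8)*255
c=max(cv2.findContours(m,cv2.RETR_EXTERNAL,cv2.CHAIN_APPROX_NONE)[0],key=cv2.contourArea).reshape(-1,2)
X=cast("top",c,.010)[:,:2]*1000; print(cv2.minAreaRect(X.astype(np.float32)))
np.save("pics/bc.npy",X)
big=cv2.resize(p[155:290,180:320,::-1],None,fx=4,fy=4,interpolation=cv2.INTER_CUBIC)
cv2.drawContours(big,[((c-[180,155])*4+2).astype(np.int32)],-1,(255,0,255),1)
big2=cv2.resize(q[170:260,140:300,::-1],None,fx=5,fy=5,interpolation=cv2.INTER_CUBIC)
cv2.imwrite("pics/c1.png",big);cv2.imwrite("pics/c2.png",big2)
E
```

```text
((550.280517578125, 118.13717651367188), (34.251953125, 67.9295654296875), 25.952863693237305) ((561.5972900390625, 116.96321868896484), (11.043180465698242, 65.96377563476562), 16.016565322875977)
[ 203  165   84  114 6912]
((529.77685546875, 104.30119323730469), (266.10430908203125, 160.39739990234375), 10.777383804321289)
```

View pics/c1.png

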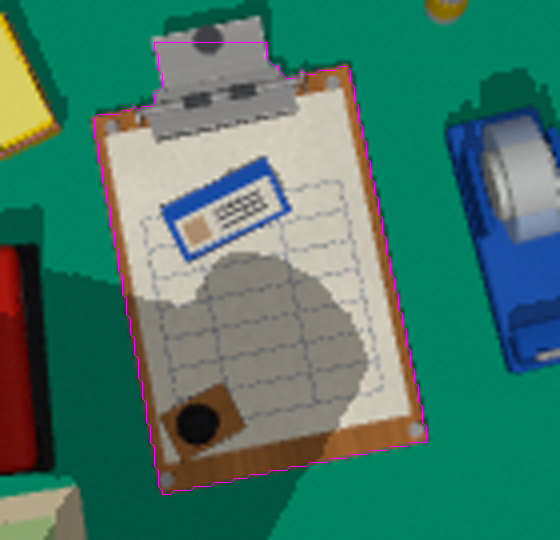

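View pics/c2.png

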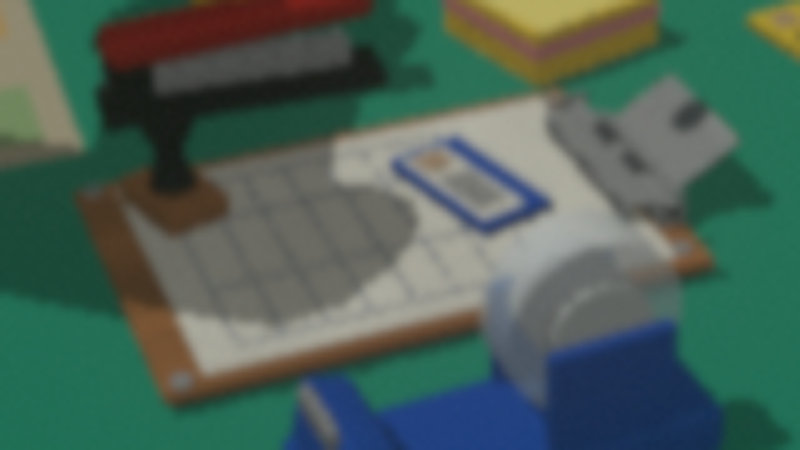

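The crops confirm the target: blue badge with a white insert at crop pixel (225,210), on the board and about 15° askew. The clip lip is at crop pixels (155,140)–(297,108). First step: shut fingers, touch the board behind the badge to get the height, then push the badge against the shut jaw to square it.

```bash
cat >> h.py <<'E'
A=np.deg2rad(10.78); U=np.array([np.cos(A),np.sin(A)]); V=np.array([-U[1],U[0]]); O=np.array([.6005,.1178])
PHI=(A+np.pi/2)/2
Q=[np.cos(PHI),np.sin(PHI),0,0]
def W(x,y,z): return [*(O+x/1000*U+y/1000*V),z/1000]
def B(X): d=(np.asarray(X)[:2]-O)*1000; return np.array([d@U,d@V])
def st(t=""):
    s=r.read_state(); print(t,round(s["time_s"],2),B(s["eef_pos"]).round(1),"z",round(s["eef_pos"][2]*1000,1),"F",np.round(s["contact_force"],1),"w",round(s["grip_width"]*1000,1)); return s
E
python3 - <<'E'
from h import *
print("lip",B(cast("top",[236.5,186],.011)[0]),"corner FR",B(cast("top",[267,171.7],.01)[0]))
print(r.solve_ik(W(-100,9,120),Q))
command_gripper(0.0)
st("shut")
r.reach(W(-100,9,90),Q); st()
r.move_straight(W(-100,9,45),speed=.15)
print(r.move_straight(W(-100,9,28),speed=.03,max_force=3)); s=st("touch")
E
```

```text
lip [ 0.88995188 -0.96940135] corner FR [ 20.55133002 -79.9340261 ]
[ 6.26197046e-02  4.73045485e-01  1.74143906e+00 -4.44089210e-16
  9.27108113e-01 -1.25526789e-01]
shut 0.87 [-321.6  434. ] z 256.3 F [-0.5 -0.3 -0.6] w -0.2
 2.71 [-99.8   9.8] z 90.3 F [-0.7  0.5  0.2] w 0.1
True
touch 3.58 [-99.4   9. ] z 35.1 F [-1.4 -0.5  8.4] w -0.1
```

```bash
python3 - <<'E'
from h import *
r.move_straight(W(-100,9,37),speed=.1)
print(r.move_straight(W(-60,9,37),speed=.06,max_force=6)); st()
print(r.move_straight(W(-40,9,37),speed=.03,max_force=4)); st("push")
r.move_straight(W(-72,9,37),speed=.15); r.move_straight(W(-100,9,90),speed=.25); st()
p,d=optics.get_image("top"); q,_=optics.get_image("side")
b=badge("side",q,(212,180,270,225)) 
print(b)
cv2.imwrite("pics/s1.png",np.hstack([cv2.resize(p[155:290,180:320,::-1],(400,386)),cv2.resize(q[170:260,160:290,::-1],(400,386),interpolation=cv2.INTER_CUBIC)]))
np.savez("pics/s1.npz",p=p,q=q)
E
```

```text
False
 4.65 [-60.3   9.1] z 36.8 F [-0.9  0.1 -0.6] w 0.3
True
push 5.25 [-42.3   9. ] z 36.4 F [0.5 0.  0. ] w 0.2
 5.98 [-98.7   8.8] z 91.1 F [ 0.1  0.2 -0.4] w 0.3
((593.531005859375, 115.92864990234375), (8.765213012695312, 64.76721954345703), 7.790212631225586)
```

View pics/s1.png

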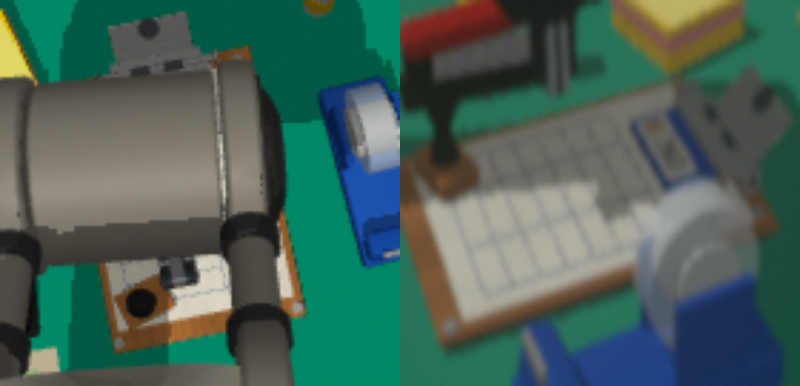

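The side view shows the badge square against the shut jaw (right half, about (670,145)). Next: open the fingers, straddle the jaw, and press the lever.

```bash
python3 - <<'E'
from h import *
command_gripper(0.076); st("open")
xc=-44+38
r.reach(W(xc,8,90),Q); r.move_straight(W(xc,8,55),speed=.15); st("above")
print(r.move_straight(W(xc,8,18),speed=.02,max_force=25)); s=st("pressed")
r.hold(.3); s=st("held")
p,_=optics.get_image("side"); cv2.imwrite("pics/s2.png",cv2.resize(p[170:260,160:290,::-1],(780,540),interpolation=cv2.INTER_CUBIC))
E
```

```text
open 6.79 [-100.    9.] z 90.0 F [-0.1  0.3 -0. ] w 76.1
above 7.64 [-7.   8.1] z 54.8 F [ 0.9 -0.3  0.4] w 75.9
True
pressed 9.01 [-6.5  8. ] z 26.6 F [-4.6 -1.1 11. ] w 76.0
held 9.31 [-6.5  8. ] z 26.7 F [-4.2 -0.5 10.9] w 76.0
```

View pics/s2.png

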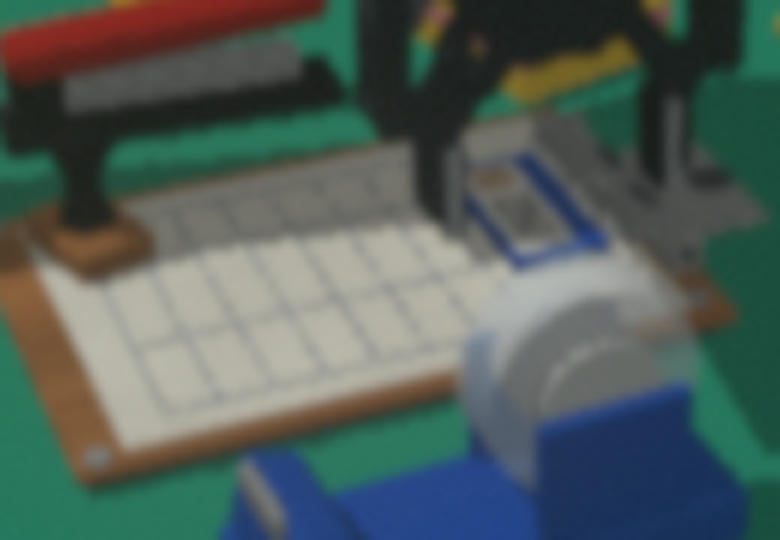

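The view shows the rear finger just behind the badge (440,215), the front finger on the thumb plate (655,180), and the lever about level. I'll ease up slightly and push.

```bash
python3 - <<'E'
from h import *
r.move_straight(W(-6.5,8,27.4),speed=.02); st("eased")
print(r.move_straight(W(0,8,27.4),speed=.03,max_force=15)); st("mid")
print(r.move_straight(W(22,8,27.4),speed=.02,max_force=6)); st("end")
r.hold(.2); st("hold")
p,_=optics.get_image("side"); cv2.imwrite("pics/s3.png",cv2.resize(p[170:260,160:290,::-1],(780,540),interpolation=cv2.INTER_CUBIC))
E
```

```text
eased 9.61 [-6.  8.] z 28.4 F [-2.6 -0.2  8.5] w 76.0
False
mid 9.97 [-1.2  8.1] z 27.6 F [-6.  -1.5  7.8] w 75.8
True
end 10.79 [14.6  8.1] z 27.1 F [-1.4 -0.5  4.9] w 76.0
hold 10.99 [14.6  8.1] z 27.1 F [-0.9 -0.4  5.1] w 76.0
```

View pics/s3.png

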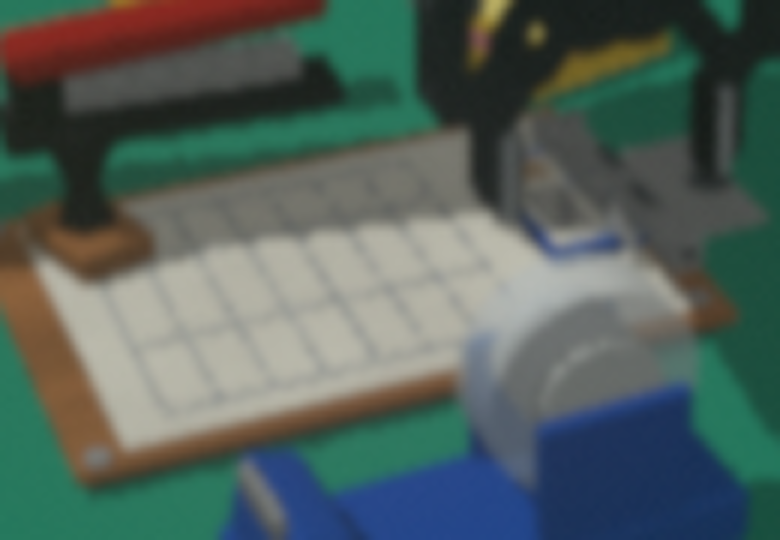

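The badge has gone under the jaw, with the finger face at board x ≈ -23.4 (expected -24 when home). One more firm nudge, then back off 1.5 mm and lift.

```bash
python3 - <<'E'
from h import *
print(r.move_straight(W(20,8,27.4),speed=.01,max_force=9)); st("nudge")
r.move_straight(W(13,8,27.4),speed=.02); st("back")
r.move_straight(W(13,8,60),speed=.04); st("up")
r.move_straight(W(13,8,130),speed=.2); st()
r.movej([1.027,.342,1.524,0,1.275,-.146]); st("clear")
p,_=optics.get_image("top"); q,_=optics.get_image("side")
m=badge("top",p,(205,165,265,215)); print(m,B(np.array(m[0])/1000))
cv2.imwrite("pics/s4.png",np.hstack([cv2.resize(p[155:290,180:320,::-1],(400,386),interpolation=cv2.INTER_CUBIC),cv2.resize(q[170:260,160:290,::-1],(400,386),interpolation=cv2.INTER_CUBIC)]))
E
```

```text
True
nudge 11.4 [14.6  8. ] z 27.0 F [-2.1 -0.9  4.8] w 76.0
back 11.65 [13.8  8. ] z 27.8 F [ 2.6 -0.3  3.7] w 76.1
up 12.62 [12.8  8. ] z 59.7 F [ 0.7 -0.2  0.3] w 76.0
 13.12 [12.9  8. ] z 130.0 F [-0.2 -1.5 -0.8] w 76.0
clear 15.12 [-320.8  433.7] z 256.0 F [0.3 0.2 0.2] w 75.9
((586.9545288085938, 119.53032684326172), (23.081418991088867, 68.48686981201172), 11.835153579711914) [-12.98279123   4.23331461]
```

View pics/s4.png

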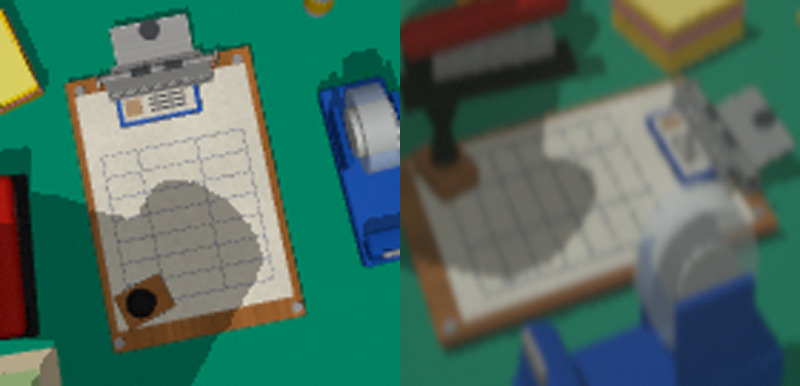

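The top view shows the badge square under the jaw (160,105), with its rear edge at board x ≈ -25 and the jaw resting on it. Everything else is where it was.

```bash
python3 -c "
from h import *
print(r.finish_job())"
```

```text
the job is handed in; nothing more can be done
None
```

I handed the job in after about 15 s of robot time: the last picture shows the badge square under the jaw and about 1 mm from home (limit 3.5 mm), the jaw resting on it, the hand clear, and nothing else visibly moved; no verdict was returned.

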